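# Put the dough cutters away in their screw-lid canister

## Task

The round dough cutters have been washed: put all that are on the worktop away in the steel canister, standing on its floor nested one inside another in size order. Then set the canister's screw lid level on the neck, turn it back until it drops over the start of the thread, and screw it down tight on its seal. Leave the other things on the counter where they are.

Things in the scene. Friction and masses are not known exactly. Their poses are not given: they have to be found in the camera images.
- cutter_30: Dough cutter: steel ring, 30 mm outside, 25 inside, 24 high, edge down. Two straps carry a dark wooden bar grip along own x: 28 long, 14 wide (own y), 36 to 44 mm above the edge; grip it across y. 40 g. Origin: centre of the lower edge, z up. Goes over smaller ones at any yaw, 3.5 mm to spare all round, 8 mm between grips: let no fingertip reach over 6 mm below its grip. May be absent.
- cutter_45: Dough cutter: steel ring, 44 mm outside, 39 inside, 33 high, edge down. Two straps carry a dark wooden bar grip along own x: 42 long, 14 wide (own y), 52 to 60 mm above the edge; grip it across y. 48 g. Origin: centre of the lower edge, z up. Goes over smaller ones at any yaw, 3.5 mm to spare all round, 8 mm between grips: let no fingertip reach over 6 mm below its grip. May be absent.
- cutter_60: Dough cutter: steel ring, 60 mm outside, 55 inside, 42 high, edge down. Two straps carry a dark wooden bar grip along own x: 58 long, 14 wide (own y), 68 to 76 mm above the edge; grip it across y. 58 g. Origin: centre of the lower edge, z up. Goes over smaller ones at any yaw, 3.5 mm to spare all round, 8 mm between grips: let no fingertip reach over 6 mm below its grip. May be absent.
- cutter_75: Dough cutter: steel ring, 76 mm outside, 71 inside, 51 high, edge down. Two straps carry a dark wooden bar grip along own x: 74 long, 14 wide (own y), 84 to 92 mm above the edge; grip it across y. 68 g. Origin: centre of the lower edge, z up. Goes over smaller ones at any yaw, 3.5 mm to spare all round, 8 mm between grips: let no fingertip reach over 6 mm below its grip. May be absent.
- cutter_90: Dough cutter: steel ring, 92 mm outside, 87 inside, 60 high, edge down. Two straps carry a dark wooden bar grip along own x: 90 long, 14 wide (own y), 100 to 108 mm above the edge; grip it across y. 77 g. Origin: centre of the lower edge, z up. Goes over smaller ones at any yaw, 3.5 mm to spare all round, 8 mm between grips: let no fingertip reach over 6 mm below its grip. May be absent.
- canister: Low steel canister, held fast by its rubber suction foot. Bore 100 mm clear, floor 5 mm above its origin; collar 136 mm wide, its top at 40 mm; above it the neck, 109 mm outside, rim at 65 mm, bevelled outside over its top 4 mm. Right-hand three-start thread on the neck (see canister_neck). The nested cutters stand up out of it into the deep lid. Origin: centre of the underside, z up.
- canister_neck (a point): Centre of the rim, 65 mm above canister. Thread: three equal ridges 120 degrees apart, 120 mm over all. Clockwise from above each falls 5 mm in 84 degrees and ends in an upright stop 6 degrees wide that blocks lugs above and below the ridge; then a free gap of 30 degrees to the next ridge's upper end. The starts' direction is not marked: find it by feel.
- lid: Deep steel screw lid, 132 mm across; skirt 125 mm inside, 76 deep; top plate 80 mm above the skirt's edge. Inside the skirt three lugs 120 degrees apart, 10 mm wide, 4 thick, 2 above the edge, reach in to 113 mm diameter: about 2 mm play round the neck. Their direction is not marked. 200 g. Origin: centre of the skirt's lower edge, z up. See lid_grip, lid_top.
- lid_grip (a point): Middle of the dark wooden grip bar on the lid, 95 mm above the lid's origin. Bar along the lid's x, 64 mm long, 16 wide (own y), from 80 to 111 mm; grip its 16 mm width. Set on the neck at a chance angle the lugs land on ridges or stops: lid origin 48 to 59 mm above the canister's, perhaps tilted by 0.1; turned clockwise there it jams on the stops.
- lid_top (a point): Centre of the lid's plate, 80 mm above its origin. Turned back (counterclockwise from above) by 110 degrees at most, the lugs leave the ridges; if free to fall the lid drops, origin 44 mm above the canister's; stops block turning back farther. Then 75 to 104 degrees clockwise draws it down 3 mm, to a firm stop (41 mm); up to 0.7 N m; it stays put when let go.
- seal (a joint): Compression of the rubber sealing ring on the canister's collar (122 mm inside, 134 outside, top 4 mm above the collar), in m: 0 free and under the lid's weight, 0.0032 with the lid screwed fully down. Pushes back with 3.3 N at first, 7.4 N when full.
- timer: white wind-up kitchen timer with a red dial, 72 x 72 x 35; origin under its centre. Bystander.
- sugar_shaker: glass sugar shaker with a metal top, 44 x 44 x 90; origin under its centre. Bystander.
- cup: small orange mug, 58 x 87 x 56; origin under its middle. Bystander.
- order_pad: purple order pad lying flat, 75 x 109 x 14; origin under its middle. Bystander.
- scraper: bench scraper lying flat, 99 x 125 x 18; origin under its middle. Bystander.

How it is judged:
On the way, in this order (a step that is already met when the one before it is completed fails the run):
1. all the cutters stand upright on the canister's floor, nested (z of each of cutter_30, cutter_45, cutter_60, cutter_75, cutter_90 in the frame of canister below 0.009 m and horizontal distance between each of cutter_30, cutter_45, cutter_60, cutter_75, cutter_90 and canister below 0.035 m and angle between each of cutter_30, cutter_45, cutter_60, cutter_75, cutter_90's own z axis and vertical below 0.08 rad and horizontal distance between cutter_30 and cutter_45 below 0.006 m and horizontal distance between cutter_30 and cutter_60 below 0.014 m and horizontal distance between cutter_30 and cutter_75 below 0.022 m and horizontal distance between cutter_30 and cutter_90 below 0.03 m and horizontal distance between cutter_45 and cutter_60 below 0.007 m and horizontal distance between cutter_45 and cutter_75 below 0.015 m and horizontal distance between cutter_45 and cutter_90 below 0.023 m and horizontal distance between cutter_60 and cutter_75 below 0.007 m and horizontal distance between cutter_60 and cutter_90 below 0.015 m and horizontal distance between cutter_75 and cutter_90 below 0.007 m), for 0.2 s.
2. the lid sits level on the neck and has dropped over the thread start (within 2 mm of the free seal or lower) (horizontal distance between lid and canister below 0.004 m and angle between lid's own z axis and vertical below 0.03 rad and z of lid in the frame of canister below 0.046 m), for 0.2 s.
At the end, for the whole second after the job is handed in: All cutters present stand upright (0.08 rad) on the canister's floor (4 mm), each inside the next larger; the lid is at rest, level (0.03 rad), centred within 4 mm, its origin under 42.2 mm above the canister's, and the thread keeps the seal pressed in by over 2.2 mm (all of step 1 and horizontal distance between lid and canister below 0.004 m and angle between lid's own z axis and vertical below 0.03 rad and z of lid in the frame of canister below 0.0422 m and value of joint seal above 0.0022 m and linear speed of lid below 0.02 m/s); the robot touches nothing.
It fails at once if a bystander is moved more than 3 cm (distance of any of timer, sugar_shaker, cup, order_pad, scraper from where it was at the start of the episode above 0.03 m).
Of cutter_30, cutter_45, cutter_60, cutter_75, cutter_90 only 3 to 5 are there at a start; the rules pass over those that are not, and their reading is None.
At some moment in a run one of cutter_60, cutter_75, cutter_90, lid may be knocked a few centimetres aside while the robot is not near it.
Once in a run the grip may slacken for a moment while it holds something.
It also fails if it takes over 210 s, if anything falls off the work surface, if the arm or the gripper's body presses on something with over 40 N, if the wrist force passes 120 N, or if a joint passes its speed limit or range.

## Robot

A 6-joint arm with a two-finger parallel gripper is mounted at the origin on a cart in front of the work surface, level with it; the furniture and walls round the work are solid. World frame = base frame: x ahead of the robot, y to its left, z up, the work surface at z = 0. Lengths are in m, angles in rad, forces in N, time in s.
With the tool pointing down it reaches from about 0.3 to 0.775 m from the base axis. Payload 14.6 kg.
Tool frame: the origin (TCP) lies at the very end of the fingers, on their centre line; the grasp point (between the pads) lies 19 mm behind it; z points along the fingers, y is the line along which they close (so a half turn about z gives the same grasp; the last joint's range is limited). The gripper opens to 94 mm and grips with 3 to 60 N. Pads are 16 mm wide; open, the fingers measure 119 mm over their backs; the gripper's body (75 mm by 177 mm) begins 78 mm behind the grasp point.
Start: joints at [-1.347, 0.3, 1.521, -0, 1.321, -0.067], TCP at [0.158, -0.527, 0.205] pointing down, gripper open.
Joint ranges: [-3.03, 3.03], [-0.79, 2.21], [0.23, 2.52], [-1.04, 4.18], [0, 3.07], [-2.55, 2.55]. Speed limits (rad/s): [2.22, 2.22, 2.57, 3.14, 3.14, 3.14].

## Interface

Orientations are given as [roll, pitch, yaw] about the fixed x, y, z axes, in that order (R = Rz(yaw) Ry(pitch) Rx(roll)).
In Python, from station import ctrl gives the robot as it stands.
- The arm moves only by the shell command python3 -m pendant 'ROWS' [OPENING] [FORCE]. ROWS is JSON, a list of rows, each a list of 2 entries, a list of its own where there are three numbers: the shift along the world's x, y, z in cm, then the turn about the world's z in rad. A call has 1 to 20 rows; each row shifts and turns the commanded pose from where the row before left it; what a row does not reach is not made up. A row lasts 1/12 s, in which the tool goes at most 41.7 mm and 7.16 degrees, less where a joint would pass 70% of its speed; a pose out of reach is approached as far as the arm can. A call is refused whole if a number of a shift passes 4.17 or a number of a turn 0.125, either way. A call with a gripper value outside its range is refused whole. OPENING is the opening, from 0 (shut) to 1 (fully open), set as the call begins (- or left out, the last holds). The fingers move at their own pace and stop on an object; FORCE is the grip in N (left out, the last holds). Time passes only in rows, so rows that do not move let the fingers close. It gives the time, the measured TCP pose, the force, the opening and the grip force at its end, in the units of the state.
- ctrl.get_obs(): the state, without advancing time (a new reading comes with each control period).
- ctrl.camera(name): name is "side" or "top"; returns a dict with "color" (420x560x3 uint8, red, green, blue), "intrinsics" (3x3 intrinsics, pixels), "camera_from_world" (4x4, takes a point from world to camera coordinates). Camera axes: x right, y down, z forward; pixel columns grow to the right and rows downward; lengths in m; the calibration is good to about 2 mm. A picture is of the moment at which its call begins. There is no depth.
- ctrl.hand_in(): hands the job in; it is judged then, once.
The state is a dict: "time_s": time; "qpos": joint angles; "joint_vel": joint speeds; "tau": joint torques, N m; "ee_pos": TCP position; "eef_rot": TCP orientation; "force": force on the tool from outside, world axes, zero at the start; "moment": the same for the moment, N m; "grip_width": finger opening in m; "grip_force": force on a finger pad.
Only numpy, scipy, OpenCV 4.12 (cv2) and the standard library are available. Lean on these libraries where they do the work, as an engineer would, in place of code of your own. Each camera call takes 0.05 s, during which the arm holds its last target. There are 200 camera calls.

## Working session

There is one attempt and no reset: what is moved stays moved. The work goes in short steps, Python scripts to look and compute and a shell command to move; the robot and the scene stay as the last step left them, time stands still between calls to the robot, and variables do not carry over. Pictures are saved under pics/ and viewed, at most 14 in all, crops included, and the job is handed in when it is done.

```bash
ls; mkdir -p pics
cat > h.py <<'E'
import numpy as np, cv2
from station import ctrl
def snap(name):
    d={}
    for c in("side","top"):
        r=ctrl.camera(c); cv2.imwrite(f"pics/{name}_{c}.png",r["color"][:,:,::-1]); d[c]=r
    np.savez(f"pics/{name}.npz",**{f"{c}_{k}":d[c][k] for c in d for k in d[c]})
    return d
def load(name): 
    z=np.load(f"pics/{name}.npz"); return {c:{k:z[f"{c}_{k}"] for k in("color","intrinsics","camera_from_world")} for c in("side","top")}
def ray(r,u,v):
    T=r["camera_from_world"];R=T[:3,:3];o=-R.T@T[:3,3]
    d=R.T@np.linalg.inv(r["intrinsics"])@np.array([u,v,1.]);return o,d
def at(r,u,v,z):
    o,d=ray(r,u,v);return o+d*(z-o[2])/d[2]
def tri(a,pa,b,pb):
    (o1,d1),(o2,d2)=ray(a,*pa),ray(b,*pb)
    s=np.linalg.lstsq(np.c_[d1,-d2],o2-o1,rcond=None)[0]
    p,q=o1+d1*s[0],o2+d2*s[1];return (p+q)/2,np.linalg.norm(p-q)
def proj(r,p):
    T=r["camera_from_world"];c=r["intrinsics"]@(T[:3,:3]@np.array(p)+T[:3,3]);return c[:2]/c[2]
E
python3 - <<'E'
from h import *
np.set_printoptions(precision=3,suppress=True)
d=snap("a")
for c in d: print(c,d[c]["intrinsics"].tolist(),ray(d[c],280,210))
o=ctrl.get_obs();print(o)
a=np.hstack([d["top"]["color"],d["side"]["color"]])[:,:,::-1]
E
```

```text
pics
side [[541.3722143765375, 0.0, 286.7324681018877], [0.0, 541.3722143765375, 215.32024933805334], [0.0, 0.0, 1.0]] (array([0.109, 1.316, 1.118]), array([ 0.25 , -0.761, -0.599]))
top [[489.60403729384336, 0.0, 269.0489459038291], [0.0, 489.60403729384336, 220.7114691821773], [0.0, 0.0, 1.0]] (array([0.364, 0.05 , 1.73 ]), array([ 0.109, -0.027, -0.994]))
{'time_s': 0.1, 'qpos': array([-1.347,  0.3  ,  1.521,  0.   ,  1.321, -0.067]), 'joint_vel': array([-0.001, -0.002, -0.001, -0.   , -0.002,  0.   ]), 'tau': array([  0.001, -53.265, -35.328,   0.071,   0.024,  -0.   ]), 'ee_pos': array([ 0.158, -0.527,  0.205]), 'eef_rot': array([-3.141, -0.   ,  0.291]), 'force': array([-0.015,  0.509,  0.174]), 'moment': array([-0.017,  0.048,  0.042]), 'grip_force': 0.0, 'grip_width': 0.09402927694736614}
```

View pics/a_top.png

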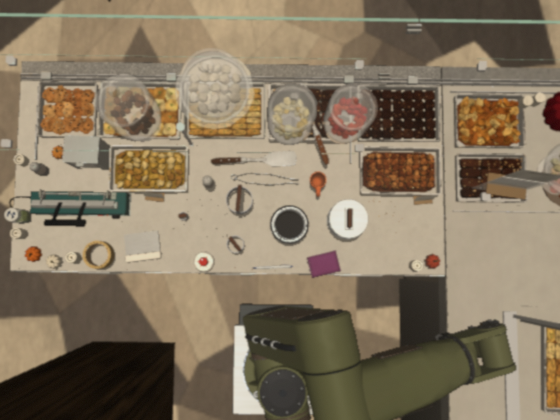

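View pics/a_side.png

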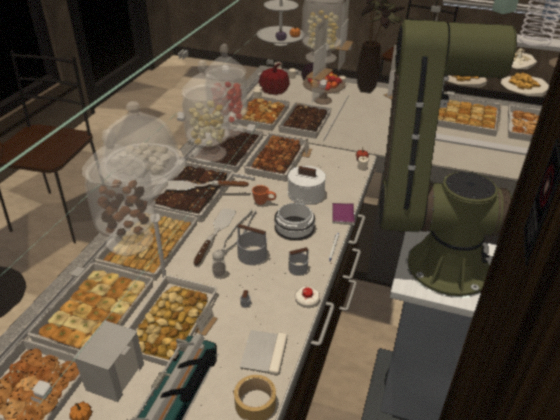

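The top view shows the canister at (290,224), the white lid at (349,219), and cutters at (240,201), (236,244) and perhaps (183,216). The side view shows the cutters at (252,243), (298,260) and (245,297). I'll enlarge both.

Run:
```python
from h import *
d=load("a")
def crop(r,u,v,w,h,s,n):
    c=r["color"][v:v+h,u:u+w,::-1];c=cv2.resize(c,None,fx=s,fy=s,interpolation=cv2.INTER_CUBIC)
    for k in range(0,w,10): cv2.putText(c,str(u+k),(k*s,8),0,.3,(0,255,0),1); cv2.line(c,(k*s,10),(k*s,14),(0,255,0),1)
    for k in range(0,h,10): cv2.putText(c,str(v+k),(0,k*s+4),0,.3,(0,255,0),1)
    cv2.imwrite(f"pics/{n}.png",c)
crop(d["top"],170,180,130,80,6,"c_top")
crop(d["side"],205,160,130,160,0+5,"c0")
c=cv2.imread("pics/c0.png"); cv2.imwrite("pics/c_side.png",cv2.resize(c,None,fx=.75,fy=.75))
crop(d["side"],220,180,120,130,0+4,"c_side")
np.set_printoptions(precision=3,suppress=True)
print(at(d["top"],290,224,.05),at(d["top"],240,201,.07),at(d["top"],349,219,.1),at(d["top"],236,244,.05),at(d["top"],183,216,.03))
```

```text
[ 0.5  -0.03  0.05] [0.575 0.142 0.07 ] [ 0.515 -0.225  0.1  ] [0.429 0.154 0.05 ] [0.526 0.342 0.03 ]
```

View pics/c_top.png

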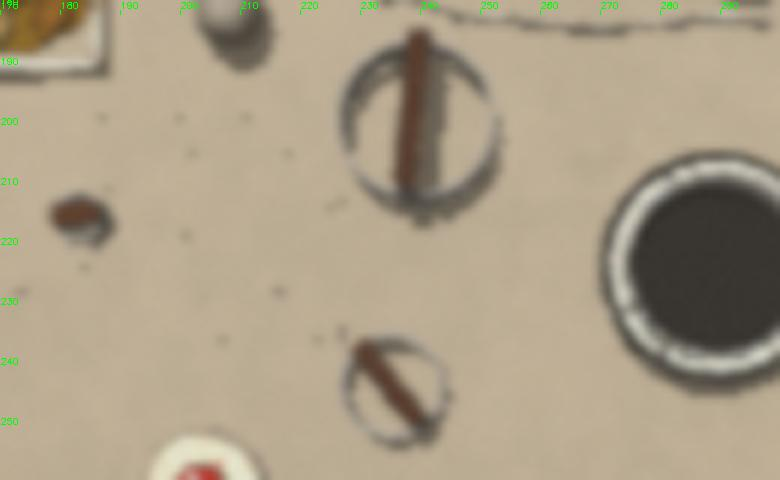

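View pics/c_side.png

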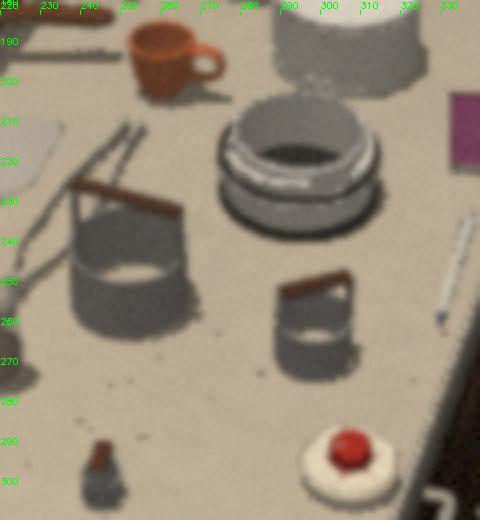

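The enlarged crops show three cutters: a large one (bar in the top view from (239.7,185.5) to (237.3,211.5)), a medium one (bar from (229.5,237.5) to (239.5,251)) and the 30 (bar about (182.5,215.5)). Next I'll triangulate the bars, the canister and the lid.

Run:
```python
from h import *
np.set_printoptions(precision=4,suppress=True)
d=load("a");t,s=d["top"],d["side"]
def bar(n,t1,t2,s1,s2):
    # match ends both ways, keep the better
    for a,b in((s1,s2),(s2,s1)):
        p,e=tri(t,t1,s,a);q,f=tri(t,t2,s,b)
        if e+f<.03: print(n,"mid",(p+q)/2,"len",np.linalg.norm(p-q),"yaw",np.arctan2(*(p-q)[1::-1]),"err",e,f)
bar("big",(239.7,185.5),(237.3,211.5),(238.5,225),(265,232.5))
bar("mid",(229.5,237.5),(239.5,251),(289,253),(307,248))
print("30",tri(t,(182.5,215.5),s,(245,291)))
for n,p in(("big",(238.5,198.5)),("mid",(234.5,244.2)),("30",(182.5,215.5))):
    print(n,[at(t,*p,z) for z in(.04,.056,.072,.088,.104)])
# fits: canister rim ring in top & lid
c=t["color"]
cv2.imwrite("pics/x.png",np.hstack([cv2.resize(t["color"][195:255,265:375,::-1],None,fx=4,fy=4,interpolation=3),cv2.resize(s["color"][155:245,270:350,::-1],None,fx=4,fy=4,interpolation=3)[:240]]))
a=cv2.resize(t["color"][190:255,265:375,::-1],None,fx=4,fy=4,interpolation=3)
b=cv2.resize(s["color"][155:245,270:350,::-1],None,fx=4,fy=4,interpolation=3)
o=np.zeros((360,440+320,3),np.uint8);o[:260,:440]=a;o[:360,440:]=b;cv2.imwrite("pics/x.png",o)
```

```text
big mid [0.581  0.1454 0.1045] len 0.08764639029403679 yaw -0.07707745424432305 err 0.0031872843655502397 0.003723448585139143
mid mid [0.4301 0.1586 0.0727] len 0.05692378318442468 yaw 0.6572525196356211 err 0.00492156135593503 0.005865257689481954
30 (array([0.5271, 0.3408, 0.0475]), np.float64(0.002929291006005208))
big [array([0.5878, 0.1487, 0.04  ]), array([0.5857, 0.1477, 0.056 ]), array([0.5836, 0.1468, 0.072 ]), array([0.5814, 0.1459, 0.088 ]), array([0.5793, 0.1449, 0.104 ])]
mid [array([0.4289, 0.1601, 0.04  ]), array([0.4282, 0.159 , 0.056 ]), array([0.4276, 0.158 , 0.072 ]), array([0.427 , 0.1569, 0.088 ]), array([0.4264, 0.1559, 0.104 ])]
30 [array([0.5264, 0.3417, 0.04  ]), array([0.5249, 0.3389, 0.056 ]), array([0.5233, 0.3361, 0.072 ]), array([0.5218, 0.3334, 0.088 ]), array([0.5203, 0.3306, 0.104 ])]
```

View pics/x.png

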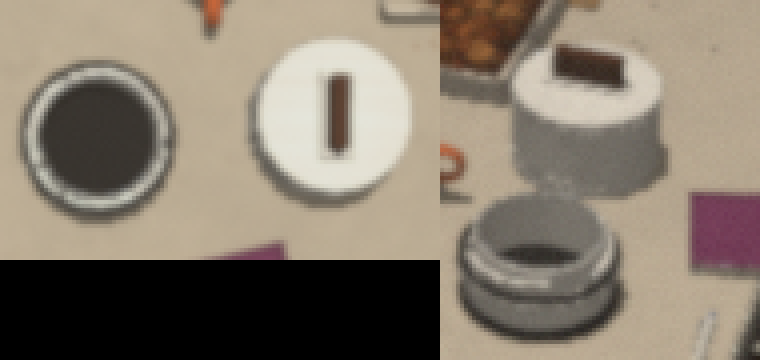

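```bash
python3 - <<'E'
from h import *
np.set_printoptions(precision=4,suppress=True)
d=load("a");t,s=d["top"],d["side"]
print("neck",tri(t,(289.5,224.25),s,(294.2,212.5)),at(t,289.5,224.25,.065))
print("lid",tri(t,(349.9,218.75),s,(307.5,168)),at(t,349.9,218.75,.111),at(t,348.4,218.9,.08))
E
R='[1.6,3.9,0],0.064'
python3 -m pendant '[[[1.6,3.9,0],0.064],[[1.6,3.9,0],0.064],[[1.6,3.9,0],0.064],[[1.6,3.9,0],0.064],[[1.6,3.9,0],0.064],[[1.6,3.9,0],0.064],[[1.6,3.9,0],0.064],[[1.6,3.9,0],0.064],[[1.6,3.9,0],0.064],[[1.6,3.9,0],0.064],[[1.6,3.9,0],0.064],[[1.6,3.9,0],0.064],[[1.6,3.9,0],0.064],[[1.6,3.9,0],0.064],[[1.6,3.9,0],0.064],[[1.6,3.9,0],0.064],[[1.6,3.9,0],0.064],[[1.6,3.9,0],0.064],[[1.6,3.9,0],0.064],[[1.6,3.9,0],0.064]]' 0.4 20
python3 -m pendant '[[[1.6,2.2,-2],0],[[1.6,2.2,-2],0],[[1.6,2.2,-2],0],[[0,2.2,-2],0],[[0,0,0],0],[[0,0,0],0]]'
```

```text
neck (array([ 0.5004, -0.0276,  0.062 ]), np.float64(0.004868623873491003)) [ 0.4978 -0.028   0.065 ]
lid (array([ 0.5164, -0.2263,  0.11  ]), np.float64(0.003659438834637266)) [ 0.5145 -0.2265  0.111 ] [ 0.5168 -0.2267  0.08  ]
time_s: 1.77
ee_pos: [0.4741, 0.2463, 0.2051]
eef_rot: [-3.141, 0.0, 1.574]
force: [0.6, -1.3, 0.1]
grip_width: 0.0376
grip_force: 0.0
time_s: 2.27
ee_pos: [0.5212, 0.3323, 0.1238]
eef_rot: [-3.139, 0.002, 1.572]
force: [0.2, 0.1, 0.0]
grip_width: 0.0371
grip_force: 0.0
```

Run:
```python
from h import *
d=snap("b");p=ctrl.get_obs()["ee_pos"]
a=cv2.resize(d["side"]["color"][230:320,190:290,::-1],None,fx=4,fy=4,interpolation=3)
b=cv2.resize(load("a")["top"]["color"][200:230,165:205,::-1],None,fx=9,fy=9,interpolation=3)
o=np.zeros((360,760,3),np.uint8);o[:,:400]=a;o[:270,400:]=b;cv2.imwrite("pics/b.png",o)
print(proj(d["side"],p))
```

```text
[247.66286363 268.27892729]
```

View pics/b.png

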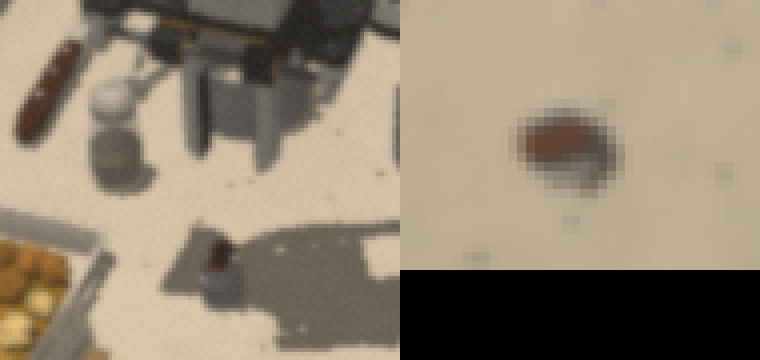

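The tips project where they are seen (tips mid at (248,270) against the predicted (248,268)). The 30's bar lies slightly turned from world y, so I'll get its centroid and angle from the colour.

```bash
cat >> h.py <<'E'
def brown(r,u0,v0,u1,v1,z,n=6):
    c=cv2.resize(r["color"][v0:v1,u0:u1],None,fx=n,fy=n,interpolation=3).astype(int)
    m=(c[...,0]-c[...,2]>25)&(c[...,0]<140)&(c[...,0]-c[...,1]>22)
    k,l,st,_=cv2.connectedComponentsWithStats(m.astype(np.uint8));i=1+np.argmax(st[1:,4])
    y,x=np.nonzero(l==i);uv=np.c_[(x+.5)/n-.5+u0,(y+.5)/n-.5+v0]
    P=np.array([at(r,*q,z)[:2] for q in uv]);cc=P.mean(0);w,V=np.linalg.eigh(np.cov((P-cc).T))
    return uv.mean(0),cc,np.sqrt(12*w),np.arctan2(V[1,1],V[0,1])%np.pi
E
python3 - <<'E'
from h import *
np.set_printoptions(precision=4,suppress=True)
d=load("a")
B={"30":((172,205,194,226),(238,286,254,300),.043),"60":((224,232,246,256),(283,244,312,256),.075),"90":((230,180,248,216),(234,220,270,236),.107),"lid":((340,200,360,240),(292,160,322,180),.109)}
for n,(a,b,z) in B.items():
    t=brown(d["top"],*a,z);s=brown(d["side"],*b,z);print(n,t,s[0],tri(d["top"],t[0],d["side"],s[0]))
E
```

```text
30 (array([181.8333, 215.0556]), array([0.5277, 0.3435]), array([0.0099, 0.0215]), np.float64(1.6395866900119964)) [244.5909 293.1818] (array([0.5283, 0.3438, 0.0418]), np.float64(0.0010642583200322485))
60 (array([234.4375, 243.5312]), array([0.4298, 0.158 ]), array([0.0079, 0.0495]), np.float64(0.6692366528631832)) [298.5714 250.2857] (array([0.4306, 0.1583, 0.0734]), np.float64(0.001544940857525119))
90 (array([238.25  , 197.0577]), array([0.5838, 0.1457]), array([0.0081, 0.0786]), np.float64(3.067716437937566)) [247.7083 227.5417] (array([0.5889, 0.1471, 0.1076]), np.float64(0.010794100215702068))
lid (array([349.5, 217.5]), array([ 0.5188, -0.2255]), array([0.0066, 0.0535]), np.float64(3.1367829179944087)) [308.3636 168.7273] (array([ 0.517 , -0.2262,  0.1074]), np.float64(0.003946215684471011))
```

```bash
python3 -m pendant '[[[0.3,0.5,-1.5],0.05],[[0.3,0.5,-1.5],0.05],[[0,0,-1.5],0],[[0,0,-1.5],0],[[0,0,-1.5],0],[[0,0,-1],0],[[0,0,-0.7],0],[[0,0,0],0],[[0,0,0],0]]'
python3 -m pendant '[[[0,0,0],0],[[0,0,0],0],[[0,0,0],0],[[0,0,0],0],[[0,0,0],0],[[0,0,0],0]]' 0 20
python3 -m pendant '[[[0,0,1],0],[[0,0,2],0],[[0,0,2],0],[[0,0,2],0],[[0,0,2],0],[[0,0,2],0],[[0,0,0],0]]'
```

```text
time_s: 3.12
ee_pos: [0.5283, 0.342, 0.0342]
eef_rot: [3.141, -0.0, 1.67]
force: [0.4, -0.3, -0.2]
grip_width: 0.0376
grip_force: 0.0
time_s: 3.62
ee_pos: [0.5282, 0.3422, 0.0338]
eef_rot: [3.141, -0.0, 1.671]
force: [0.5, 0.0, 2.9]
grip_width: 0.0138
grip_force: 20.0
time_s: 4.2
ee_pos: [0.5292, 0.3429, 0.1484]
eef_rot: [3.136, -0.003, 1.671]
force: [0.2, 1.0, -0.2]
grip_width: 0.0137
grip_force: 20.0
```

```bash
python3 -m pendant '[[[-0.25,-3.1,1],0],[[-0.25,-3.1,1],0],[[-0.25,-3.1,1],0],[[-0.25,-3.1,0],0],[[-0.25,-3.1,0],0],[[-0.25,-3.1,0],0],[[-0.25,-3.1,0],0],[[-0.25,-3.1,0],0],[[-0.25,-3.1,0],0],[[-0.25,-3.1,0],0],[[-0.25,-3.1,0],0],[[-0.25,-3.1,0],0],[[0,0,0],0],[[0,0,0],0]]'
python3 -m pendant '[[[0,0,-2],0],[[0,0,-2],0],[[0,0,-2],0],[[0,0,-2],0],[[0,0,-1],0],[[0,0,0],0],[[0,0,0],0]]'
python3 - <<'E'
from h import *
d=snap("c")
cv2.imwrite("pics/c.png",cv2.resize(d["side"]["color"][170:250,230:340,::-1],None,fx=5,fy=5,interpolation=3))
print(ctrl.get_obs()["ee_pos"],proj(d["side"],ctrl.get_obs()["ee_pos"]))
E
```

```text
time_s: 5.37
ee_pos: [0.4977, -0.031, 0.1731]
eef_rot: [-3.141, -0.0, 1.668]
force: [-0.2, 0.9, -0.4]
grip_width: 0.014
grip_force: 20.0
time_s: 5.95
ee_pos: [0.4981, -0.0294, 0.0837]
eef_rot: [-3.141, -0.0, 1.672]
force: [0.6, -0.2, -0.4]
grip_width: 0.0131
grip_force: 20.0
[ 0.49859319 -0.02969859  0.08455044] [295.86353831 206.74315123]
```

View pics/c.png

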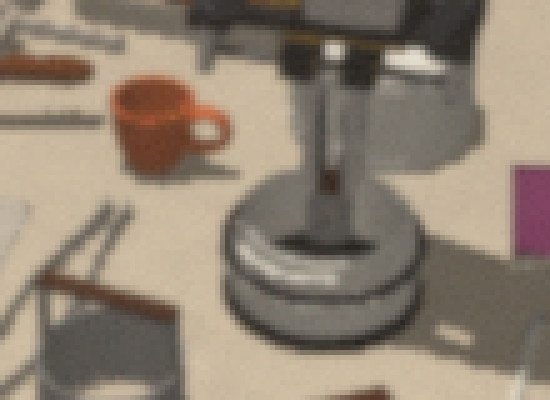

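The 30 hangs centred over the bore (cutter column 328, canister centre about 326 in the crop). I'll lower and release it.

```bash
python3 -m pendant '[[[0,0,-1.5],0],[[0,0,-1.5],0],[[0,0,-1],0],[[0,0,-0.5],0],[[0,0,0],0],[[0,0,0],0],[[0,0,0],0]]'
python3 -m pendant '[[[0,0,0],0],[[0,0,0],0],[[0,0,0],0],[[0,0,0],0]]' 0.35
python3 -m pendant '[[[0,0,2],0],[[0,0,2],0],[[0,0,2],0],[[0,0,3],0],[[0,0,3],0],[[-0.7,1.9,0],-0.1],[[-0.7,1.9,0],-0.1],[[-0.7,1.9,0],-0.1],[[-0.7,1.9,0],-0.1],[[-0.7,1.9,0],-0.1],[[-0.7,1.9,0],-0.1],[[-0.7,1.9,0],-0.1],[[-0.7,1.9,0],-0.1],[[-0.7,1.9,0],-0.1],[[-0.5,1.6,0],-0.1],[[0,0,0],0],[[0,0,0],0]]' 0.4
python3 - <<'E'
from h import *
np.set_printoptions(precision=4,suppress=True)
d=snap("d");t=d["top"];s=d["side"]
print(brown(s,270,235,325,262,.075),ctrl.get_obs()["ee_pos"])
a=cv2.resize(t["color"][180:260,220:310,::-1],None,fx=4,fy=4,interpolation=3)
b=cv2.resize(s["color"][180:270,230:330,::-1],None,fx=4,fy=4,interpolation=3)
o=np.zeros((360,760,3),np.uint8);o[:320,:360]=a;o[:,360:]=b;cv2.imwrite("pics/d.png",o)
E
```

```text
time_s: 6.63
ee_pos: [0.4983, -0.0299, 0.039]
eef_rot: [3.141, 0.0, 1.671]
force: [-0.5, -0.4, -0.6]
grip_width: 0.0134
grip_force: 20.0
time_s: 6.97
ee_pos: [0.498, -0.0299, 0.0386]
eef_rot: [3.141, 0.0, 1.671]
force: [0.5, 0.5, -0.4]
grip_width: 0.0325
grip_force: 0.0
time_s: 8.38
ee_pos: [0.4299, 0.1573, 0.1585]
eef_rot: [3.141, 0.0, 0.675]
force: [0.1, -0.0, -0.1]
grip_width: 0.0377
grip_force: 0.0
(array([294.55, 251.25]), array([0.4407, 0.1682]), array([0.0105, 0.0278]), np.float64(0.6687751418843053)) [0.4302 0.1565 0.1585]
```

View pics/d.png

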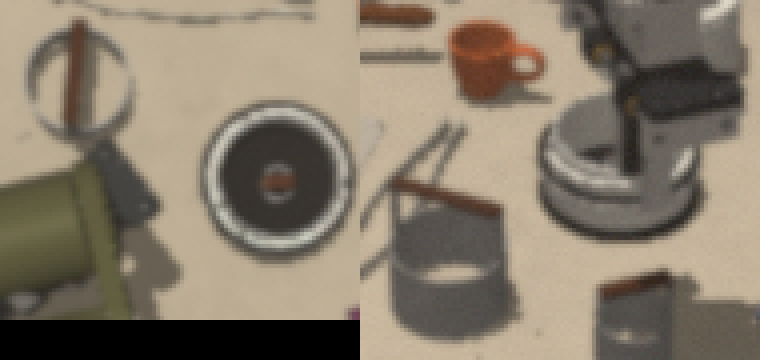

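The 30 stands upright near the canister's centre, and the 60 hasn't moved. I'll grip the 60.

```bash
python3 -m pendant '[[[0,0.1,-2],0],[[0,0,-2],0],[[0,0,-2],0],[[0,0,-2],0],[[0,0,-1],0],[[0,0,-0.5],0],[[0,0,0],0],[[0,0,0],0]]'
python3 -m pendant '[[[0,0,0],0],[[0,0,0],0],[[0,0,0],0],[[0,0,0],0],[[0,0,0],0],[[0,0,0],0]]' 0 20
python3 -m pendant '[[[0,0,1],0],[[0,0,2],0],[[0,0,3],0],[[0,0,3],0],[[0,0,3],0],[[0,0,0],0],[[0,0,0],0]]'
```

```text
time_s: 9.15
ee_pos: [0.4305, 0.1579, 0.0641]
eef_rot: [3.141, -0.001, 0.671]
force: [0.3, 0.1, 0.8]
grip_width: 0.0375
grip_force: 0.0
time_s: 9.65
ee_pos: [0.4302, 0.1581, 0.0638]
eef_rot: [3.141, -0.001, 0.671]
force: [1.2, -1.3, 2.6]
grip_width: 0.0138
grip_force: 20.0
time_s: 10.23
ee_pos: [0.4304, 0.1582, 0.185]
eef_rot: [3.14, -0.003, 0.671]
force: [-0.5, -0.2, -1.2]
grip_width: 0.0136
grip_force: 20.0
```

```bash
python3 -m pendant '[[[0.85,-2.35,0],0],[[0.85,-2.35,0],0],[[0.85,-2.35,0],0],[[0.85,-2.35,0],0],[[0.85,-2.35,0],0],[[0.85,-2.35,0],0],[[0.85,-2.35,0],0],[[0.85,-2.35,0],0],[[0,0,0],0],[[0,0,-2],0],[[0,0,-2],0],[[0,0,-1],0],[[0,0,0],0],[[0,0,0],0]]'
python3 - <<'E'
from h import *
d=snap("e")
cv2.imwrite("pics/e.png",cv2.resize(d["side"]["color"][150:250,230:340,::-1],None,fx=5,fy=5,interpolation=3))
E
```

```text
time_s: 11.4
ee_pos: [0.4977, -0.0296, 0.1332]
eef_rot: [-3.141, 0.001, 0.671]
force: [0.9, 0.0, 0.3]
grip_width: 0.0139
grip_force: 20.0
```

View pics/e.png

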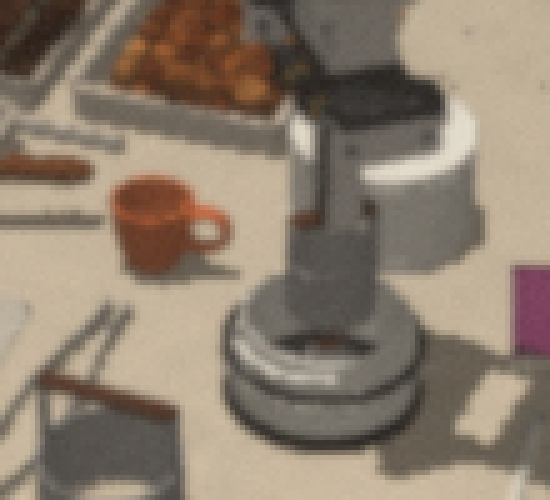

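The 60 hangs upright above the bore (column 332 against 326, about 3 mm off). I'll lower it over the 30, release, and go above the 90.

```bash
python3 -m pendant '[[[0,0,-1.5],0],[[0,0,-1.5],0],[[0,0,-1.5],0],[[0,0,-1],0],[[0,0,-0.5],0],[[0,0,-0.4],0],[[0,0,0],0],[[0,0,0],0]]'
python3 -m pendant '[[[0,0,0],0],[[0,0,0],0],[[0,0,0],0],[[0,0,0],0]]' 0.35
python3 -m pendant '[[[0,0,2],0],[[0,0,2],0],[[0,0,2],0],[[0,0,3],0],[[0,0,3],0],[[0.8,1.75,1],-0.075],[[0.8,1.75,0],-0.075],[[0.8,1.75,0],-0.075],[[0.8,1.75,0],-0.075],[[0.8,1.75,0],-0.075],[[0.8,1.75,0],-0.075],[[0.8,1.75,0],-0.075],[[0.8,1.75,0],-0.075],[[0.8,1.75,0],-0.075],[[0.8,1.75,0],-0.075],[[0,0,0],0],[[0,0,0],0]]' 0.4
python3 - <<'E'
from h import *
np.set_printoptions(precision=4,suppress=True)
d=snap("f");t=d["top"];s=d["side"]
a=cv2.resize(t["color"][180:260,265:365,::-1],None,fx=4,fy=4,interpolation=3)
b=cv2.resize(s["color"][180:270,230:320,::-1],None,fx=4,fy=4,interpolation=3)
o=np.zeros((360,760,3),np.uint8);o[:320,:400]=a;o[:,400:]=b;cv2.imwrite("pics/f.png",o)
print(brown(t,275,205,305,245,.076))
E
```

```text
time_s: 12.17
ee_pos: [0.4984, -0.03, 0.0701]
eef_rot: [3.141, -0.001, 0.671]
force: [-0.1, -0.3, -0.3]
grip_width: 0.0141
grip_force: 20.0
time_s: 12.5
ee_pos: [0.4981, -0.0299, 0.0697]
eef_rot: [3.141, -0.0, 0.671]
force: [-1.1, 0.7, -0.1]
grip_width: 0.0324
grip_force: 0.0
time_s: 13.92
ee_pos: [0.5778, 0.1454, 0.199]
eef_rot: [3.141, 0.001, -0.077]
force: [-0.3, 0.7, -0.2]
grip_width: 0.0376
grip_force: 0.0
(array([290.1778, 223.8667]), array([ 0.4982, -0.0298]), array([0.0151, 0.0464]), np.float64(0.6749966659160496))
```

View pics/f.png

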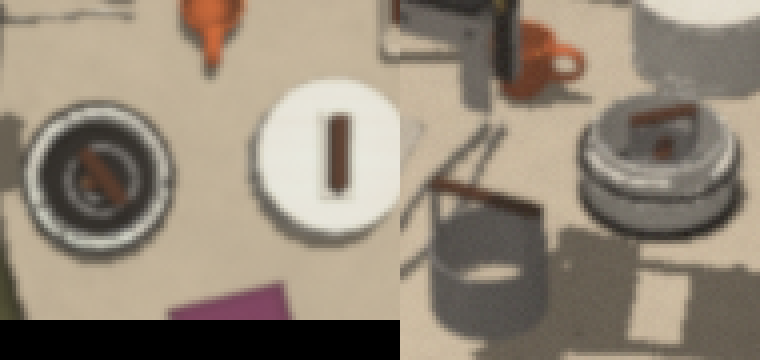

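The 60 now stands nested over the 30. Next is the 90, plus a precise fit of the neck ring.

```bash
python3 -m pendant '[[[0.2,0,-2],0],[[0,0,-2],0],[[0,0,-2],0],[[0,0,-2],0],[[0,0,-1.4],0],[[0,0,-0.8],0],[[0,0,0],0],[[0,0,0],0]]'
python3 -m pendant '[[[0,0,0],0],[[0,0,0],0],[[0,0,0],0],[[0,0,0],0],[[0,0,0],0],[[0,0,0],0]]' 0 20
python3 -m pendant '[[[0,0,1],0],[[0,0,2],0],[[0,0,3],0],[[0,0,3],0],[[0,0,3],0],[[0,0,0],0],[[0,0,0],0]]'
python3 - <<'E'
from h import *
np.set_printoptions(precision=4,suppress=True)
d=load("a");t=d["top"]
n=6;c=cv2.resize(t["color"][200:250,265:315],None,fx=n,fy=n,interpolation=3)
g=cv2.cvtColor(c,cv2.COLOR_RGB2GRAY)
m=(g<90).astype(np.uint8);k,l,st,ce=cv2.connectedComponentsWithStats(m)
i=l[150,150]; print(st[i],ce[i]); m=(l==i).astype(np.uint8)
cs,_=cv2.findContours(m,cv2.RETR_EXTERNAL,cv2.CHAIN_APPROX_NONE);e=cv2.fitEllipse(max(cs,key=len));u=(np.array(e[0])+.5)/n-.5+[265,200];print(e,u,at(t,*u,.065),e[1][0]/n*1.65/489.6)
m=(g>185).astype(np.uint8);k,l,st,ce=cv2.connectedComponentsWithStats(m);P=[]
# radial profile: brightest radius = neck ring
for a in np.linspace(0,6.28,60):
    r=np.arange(100,150)/n;x=u[0]+r*np.cos(a);y=u[1]+r*np.sin(a)
    gg=cv2.remap(cv2.cvtColor(t["color"],cv2.COLOR_RGB2GRAY),x.astype('f4')[None],y.astype('f4')[None],cv2.INTER_CUBIC)[0]
    P.append([x[gg.argmax()],y[gg.argmax()]])
e=cv2.fitEllipse(np.array(P,np.float32));print(e,at(t,*e[0],.063))
# lid plate
c=cv2.resize(t["color"][192:246,322:376],None,fx=n,fy=n,interpolation=3);m=(c.min(2)>195).astype(np.uint8);m=cv2.morphologyEx(m,cv2.MORPH_CLOSE,np.ones((5,5)))
cs,_=cv2.findContours(m,cv2.RETR_EXTERNAL,cv2.CHAIN_APPROX_NONE);q=max(cs,key=len);e=cv2.fitEllipse(cv2.convexHull(q));u=(np.array(e[0])+.5)/n-.5+[322,192];print(e,u,at(t,*u,.08))
E
```

```text
time_s: 14.68
ee_pos: [0.5801, 0.1446, 0.098]
eef_rot: [-3.142, -0.0, -0.079]
force: [-0.1, 0.3, 0.4]
grip_width: 0.0378
grip_force: 0.0
time_s: 15.18
ee_pos: [0.5802, 0.1452, 0.0978]
eef_rot: [-3.141, -0.001, -0.079]
force: [0.4, 0.6, 3.1]
grip_width: 0.0139
grip_force: 20.0
time_s: 15.77
ee_pos: [0.5804, 0.1451, 0.2194]
eef_rot: [-3.141, -0.003, -0.079]
force: [0.3, 0.7, -0.7]
grip_width: 0.0141
grip_force: 20.0
[   60    60   174   174 22572] [147.0263 145.5526]
((147.01771545410156, 145.59039306640625), (168.07676696777344, 169.28509521484375), 88.77344512939453) [289.0863 223.8484] [ 0.4992 -0.0266  0.065 ] 0.09440586379930083
((290.70550537109375, 223.9475860595703), (36.494667053222656, 43.313636779785156), 65.24958801269531) [ 0.499  -0.0323  0.063 ]
((160.6884002685547, 159.60748291015625), (223.3154296875, 227.08364868164062), 130.8766632080078) [348.3647 218.1846] [ 0.5192 -0.2266  0.08  ]
```

Run:
```python
from h import *
np.set_printoptions(precision=4,suppress=True)
from scipy.optimize import least_squares
for nm in("a","f"):
    d=load(nm)
    for cam in("top",):
        t=d[cam];G=cv2.cvtColor(t["color"],cv2.COLOR_RGB2GRAY).astype('f4')
        C=np.array([.499,-.028]);R=np.arange(.040,.085,.0005)
        A=np.linspace(0,2*np.pi,72,endpoint=False);Pf=[]
        for a in A:
            uv=np.array([proj(t,[C[0]+r*np.cos(a),C[1]+r*np.sin(a),.05]) for r in R]).astype('f4')
            Pf.append(cv2.remap(G,uv[None,:,0],uv[None,:,1],cv2.INTER_LINEAR)[0])
        Pf=np.array(Pf)
        if nm=="a": print(Pf[::9,::5].astype(int))
        E={"in":[], "neck":[], "out":[]}
        for a,p in zip(A,Pf):
            k=20+0*0; pk=np.argmax(p[10:45])+10          # neck peak
            dk=pk+np.argmin(p[pk:pk+28])                   # seal / collar dark
            E["in"].append(R[np.argmax(np.diff(p[:pk+1])) if pk>1 else 0]);E["neck"].append(R[pk+np.argmin(np.diff(p[pk:dk+1]))] if dk>pk else np.nan);E["out"].append(R[dk+np.argmax(np.diff(p[dk:]))] if dk<len(p)-2 else np.nan)
        for k,v in E.items():
            v=np.array(v);ok=~np.isnan(v)
            f=least_squares(lambda q:(q[2]+q[0]*np.cos(A[ok])+q[1]*np.sin(A[ok])-v[ok]),[0,0,.06],loss="soft_l1",f_scale=.001)
            print(nm,k,f.x,np.median(abs(f.fun)))
```

```text
[[ 50  48  54  67  88 120 154 175 175 132 117 125 159 170 175 175 175 175
  175]
 [ 53  51  50  63  85 127 167 188 188 152 120 130 152 168 176 176 175 173
  172]
 [ 54  54  55  64  87 123 160 177 170 137 122 126 149 164 172 175 175 175
  175]
 [ 53  54  62  81 104 128 152 169 154 119  93  93 122 152 167 174 174 175
  175]
 [ 53  57  68  89 129 167 186 171 130  98  80  87 103 126 153 166 172 174
  174]
 [ 53  55  70  93 126 156 170 162 124  94  97 115 140 160 169 173 173 174
  174]
 [ 54  57  69  89 120 138 142 127 102  99 113 140 158 169 173 173 173 173
  173]
 [ 53  54  61  76 101 130 158 166 146 120 112 132 158 169 173 173 173 174
  174]]
a in [0.0018 0.0006 0.0508] 0.0009015687768499855
a neck [0.0009 0.0006 0.0605] 0.0006861005005651781
a out [-0.0014  0.0009  0.0689] 0.0009480929550805747
f in [0.0016 0.0005 0.0506] 0.0009443453047371167
f neck [0.001  0.0008 0.0606] 0.0007168449266376255
f out [-0.0014  0.0011  0.0689] 0.0009224887883013747
```

```bash
python3 -m pendant '[[[-0.9,-1.93,0],0],[[-0.9,-1.93,0],0],[[-0.9,-1.93,0],0],[[-0.9,-1.93,0],0],[[-0.9,-1.93,0],0],[[-0.9,-1.93,0],0],[[-0.9,-1.93,0],0],[[-0.9,-1.93,0],0],[[-0.9,-1.86,0],0],[[0,0,0],0],[[0,0,-2],0],[[0,0,-1.5],0],[[0,0,0],0],[[0,0,0],0]]'
python3 - <<'E'
from h import *
d=snap("g");s=d["side"];print(ctrl.get_obs()["ee_pos"],proj(s,[.4993,-.0275,.065]),proj(s,[.4993,-.0275,.14]))
cv2.imwrite("pics/g.png",cv2.resize(s["color"][130:240,250:340,::-1],None,fx=5,fy=5,interpolation=3))
G=cv2.cvtColor(s["color"],cv2.COLOR_RGB2GRAY)
for v in (190,194,198,200,204,220,224,228): print(v,G[v,262:330].tolist())
E
```

```text
time_s: 16.93
ee_pos: [0.4986, -0.0275, 0.1818]
eef_rot: [-3.141, 0.002, -0.079]
force: [1.1, 0.2, -0.0]
grip_width: 0.0141
grip_force: 20.0
[ 0.49930561 -0.02767626  0.18304887] [295.28643966 211.94359576] [295.92620323 192.93118303]
190 [79, 78, 82, 83, 96, 101, 122, 148, 165, 169, 172, 174, 178, 179, 178, 183, 183, 180, 171, 140, 101, 74, 74, 76, 79, 82, 83, 81, 82, 82, 81, 86, 83, 81, 79, 85, 86, 84, 82, 81, 79, 78, 81, 73, 74, 75, 80, 91, 104, 111, 116, 113, 115, 112, 113, 113, 110, 108, 106, 106, 106, 102, 111, 145, 168, 175, 177, 178]
194 [84, 82, 86, 78, 79, 86, 105, 133, 149, 152, 138, 119, 104, 115, 157, 177, 183, 179, 157, 127, 98, 83, 80, 80, 80, 80, 81, 81, 85, 80, 78, 82, 83, 83, 82, 84, 82, 82, 80, 79, 82, 77, 79, 76, 75, 79, 76, 91, 106, 114, 114, 114, 113, 112, 111, 112, 110, 105, 105, 107, 104, 102, 100, 95, 112, 157, 174, 181]
198 [74, 70, 71, 68, 69, 72, 82, 92, 99, 103, 104, 101, 96, 120, 157, 177, 183, 176, 156, 118, 88, 87, 91, 95, 99, 92, 85, 80, 79, 84, 79, 83, 83, 81, 84, 82, 85, 80, 79, 82, 78, 81, 77, 77, 80, 75, 78, 90, 109, 115, 113, 115, 110, 112, 113, 
[... 923 characters left out ...]
74, 57, 78, 92, 94, 96, 96, 92, 97, 96, 96, 93, 95, 97, 97, 109, 114]
224 [183, 180, 180, 183, 178, 181, 185, 183, 183, 182, 182, 173, 151, 124, 104, 85, 85, 94, 104, 113, 135, 165, 181, 176, 164, 149, 131, 116, 112, 113, 118, 115, 117, 116, 115, 119, 114, 114, 114, 113, 112, 114, 111, 109, 107, 106, 107, 96, 80, 58, 60, 77, 90, 96, 95, 91, 93, 95, 93, 94, 93, 91, 94, 93, 92, 97, 106, 121]
228 [184, 183, 183, 181, 184, 183, 184, 183, 185, 183, 181, 172, 127, 81, 85, 101, 109, 121, 118, 111, 94, 79, 70, 71, 73, 74, 83, 87, 94, 99, 100, 98, 102, 105, 97, 102, 102, 100, 98, 88, 80, 72, 66, 59, 60, 71, 82, 96, 108, 102, 85, 60, 65, 84, 91, 95, 92, 91, 93, 94, 93, 96, 92, 103, 126, 161, 178, 183]
```

View pics/g.png

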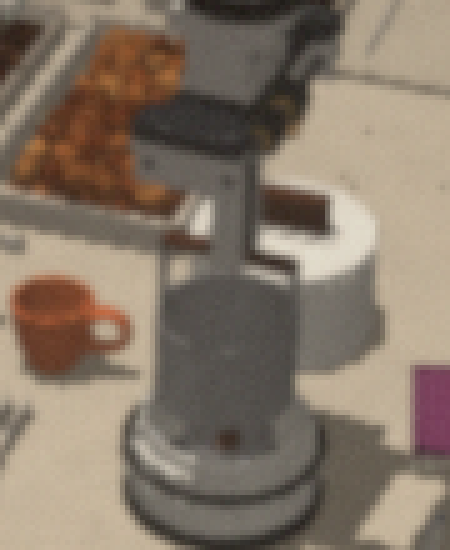

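The 90's ring centre (column ~295.0) agrees with the canister's axis within about a pixel. I'll lower it gently and watch the force.

```bash
python3 -m pendant '[[[0,0,-0.8],0],[[0,0,-0.5],0],[[0,0,-0.5],0],[[0,0,-0.5],0],[[0,0,-0.5],0],[[0,0,0],0]]'
python3 -m pendant '[[[0,0,-0.5],0],[[0,0,-0.5],0],[[0,0,0],0],[[0,0,0],0]]'
```

```text
time_s: 17.53
ee_pos: [0.4986, -0.0279, 0.1533]
eef_rot: [-3.142, 0.002, -0.079]
force: [-0.2, 0.7, -0.7]
grip_width: 0.0138
grip_force: 20.0
time_s: 17.87
ee_pos: [0.4989, -0.0279, 0.1442]
eef_rot: [-3.142, 0.0, -0.079]
force: [-0.1, -0.1, -0.8]
grip_width: 0.0138
grip_force: 20.0
```

```bash
python3 -m pendant '[[[0,0,-1],0],[[0,0,-1],0],[[0,0,-1],0],[[0,0,-0.6],0],[[0,0,-0.4],0],[[0,0,0],0],[[0,0,0],0]]'
python3 -m pendant '[[[0,0,0],0],[[0,0,0],0],[[0,0,0],0],[[0,0,0],0]]' 0.35
python3 -m pendant '[[[0,0,2],0],[[0,0,2],0],[[0,0,2],0],[[0,0,2],0],[[0,0,2],0],[[0.2,-2,0],0.01],[[0.2,-2,0],0.01],[[0.2,-2,0],0.01],[[0.2,-2,0],0.01],[[0.2,-2,0],0.01],[[0.2,-2,0],0.01],[[0.2,-2,0],0.01],[[0.2,-2,0],0],[[0.2,-2,0],0],[[0,-1.8,0],0],[[0,0,0],0],[[0,0,0],0]]' 0.4
python3 - <<'E'
from h import *
np.set_printoptions(precision=4,suppress=True)
d=snap("i");t=d["top"];s=d["side"]
print(brown(t,270,200,310,245,.113))
a=cv2.resize(t["color"][190:260,265:365,::-1],None,fx=4,fy=4,interpolation=3)
b=cv2.resize(s["color"][130:240,260:350,::-1],None,fx=4,fy=4,interpolation=3)
o=np.zeros((440,760,3),np.uint8);o[:280,:400]=a;o[:,400:]=b;cv2.imwrite("pics/i.png",o)
E
```

```text
time_s: 18.45
ee_pos: [0.4991, -0.0279, 0.1044]
eef_rot: [3.142, 0.0, -0.079]
force: [0.1, -0.7, -0.5]
grip_width: 0.0138
grip_force: 20.0
time_s: 18.78
ee_pos: [0.4991, -0.028, 0.1047]
eef_rot: [3.142, -0.0, -0.079]
force: [0.3, 0.5, -0.2]
grip_width: 0.0326
grip_force: 0.0
time_s: 20.2
ee_pos: [0.5168, -0.2263, 0.2043]
eef_rot: [-3.141, 0.0, -0.01]
force: [0.0, 0.5, -0.7]
grip_width: 0.0375
grip_force: 0.0
(array([289.9111, 222.9111]), array([ 0.4984, -0.0271]), array([0.0223, 0.0662]), np.float64(0.057742387985931565))
```

View pics/i.png

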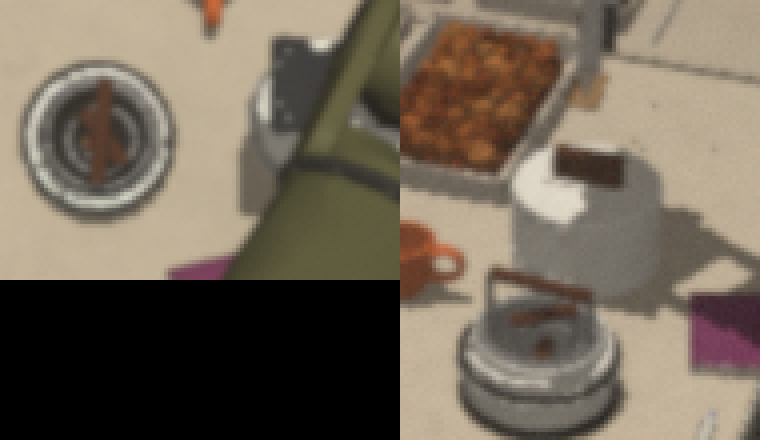

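All three are nested upright in the canister, and the lid hasn't moved. I'll refine the lid centre from edge profiles, then grip it.

```bash
python3 - <<'E'
from h import *
np.set_printoptions(precision=4,suppress=True)
from scipy.optimize import least_squares
t=load("a")["top"];G=cv2.cvtColor(t["color"],cv2.COLOR_RGB2GRAY).astype('f4')
H=t["color"][...,2].astype('f4')
C=np.array([.518,-.2265]);R=np.arange(.055,.078,.0005);A=np.linspace(0,2*np.pi,72,endpoint=False);v=[]
for a in A:
    uv=np.array([proj(t,[C[0]+r*np.cos(a),C[1]+r*np.sin(a),.08]) for r in R]).astype('f4')
    p=cv2.remap(H,uv[None,:,0],uv[None,:,1],cv2.INTER_LINEAR)[0];v.append(R[np.argmin(np.diff(p))])
v=np.array(v);f=least_squares(lambda q:q[2]+q[0]*np.cos(A)+q[1]*np.sin(A)-v,[0,0,.066],loss="soft_l1",f_scale=.001);print("plate",f.x,C+f.x[:2],np.median(abs(f.fun)))
X=np.arange(-.05,.05,.001)
uv=np.array([proj(t,[C[0]+x,C[1],.111]) for x in X]).astype('f4')
p=cv2.remap(G,uv[None,:,0],uv[None,:,1],cv2.INTER_LINEAR)[0];print(p.astype(int)[::2]);dd=np.diff(p);print("bar ends",X[dd.argmin()]+C[0],X[dd.argmax()]+C[0])
E
python3 -m pendant '[[[0.1,0,-2],0],[[0,0,-2],0],[[0,0,-2],0],[[0,0,-2],0],[[0,0,-2],0],[[0,0,-1.2],0],[[0,0,-0.6],0],[[0,0,0],0],[[0,0,0],0]]'
```

```text
plate [0.0009 0.0002 0.0646] [ 0.5189 -0.2263] 0.0004755453280821387
[224 224 223 221 214 201 182 166 149 121  99  81  75  72  71  71  71  71
  71  71  71  71  72  72  72  72  72  72  72  72  72  72  72  71  71  71
  72  73  77  91 114 148 180 210 219 224 224 224 224 224]
bar ends 0.48400000000000004 0.549
time_s: 21.05
ee_pos: [0.5184, -0.2258, 0.0872]
eef_rot: [3.141, -0.001, -0.009]
force: [-0.8, -0.4, 0.3]
grip_width: 0.0374
grip_force: 0.0
```

```bash
python3 -m pendant '[[[0,0,0],0],[[0,0,0],0],[[0,0,0],0],[[0,0,0],0],[[0,0,0],0],[[0,0,0],0]]' 0 50
python3 -m pendant '[[[0,0,0.5],0],[[0,0,1],0],[[0,0,1.5],0],[[0,0,2],0],[[0,0,2],0],[[0,0,2],0],[[0,0,2],0],[[0,0,2],0],[[0,0,2],0],[[0,0,0],0],[[0,0,0],0]]'
python3 -m pendant '[[[-0.19,1.8,0],0],[[-0.19,1.8,0],0],[[-0.19,1.8,0],0],[[-0.19,1.8,0],0],[[-0.19,1.8,0],0],[[-0.19,1.8,0],0],[[-0.19,1.8,0],0],[[-0.19,1.8,0],0],[[-0.19,1.8,0],0],[[-0.19,1.8,0],0],[[0,1.8,0],0],[[0,0,0],0],[[0,0,0],0],[[0,0,0],0]]'
python3 - <<'E'
from h import *
from scipy.ndimage import gaussian_filter
d=snap("j");s=d["side"];print(ctrl.get_obs()["ee_pos"],proj(s,[.4993,-.0275,.15]))
G=cv2.cvtColor(s["color"],cv2.COLOR_RGB2GRAY)
for v in (165,170,175,180): print(v,G[v,262:330].tolist())
cv2.imwrite("pics/j.png",cv2.resize(s["color"][100:240,240:350,::-1],None,fx=4,fy=4,interpolation=3))
E
```

```text
time_s: 21.55
ee_pos: [0.5182, -0.2261, 0.087]
eef_rot: [3.141, -0.001, -0.009]
force: [-0.8, -0.9, 5.8]
grip_width: 0.0155
grip_force: 50.0
time_s: 22.47
ee_pos: [0.5181, -0.2259, 0.2369]
eef_rot: [3.141, -0.001, -0.009]
force: [0.1, 0.1, -1.7]
grip_width: 0.0156
grip_force: 50.0
time_s: 23.63
ee_pos: [0.4987, -0.0283, 0.2355]
eef_rot: [-3.142, 0.001, -0.009]
force: [-0.3, -0.2, -2.3]
grip_width: 0.0158
grip_force: 50.0
[ 0.4988441  -0.02859029  0.23589517] [296.01409447 190.31924216]
165 [63, 74, 80, 70, 71, 74, 73, 78, 83, 80, 75, 69, 75, 99, 144, 184, 206, 211, 214, 213, 213, 216, 212, 196, 138, 74, 48, 44, 46, 49, 67, 90, 98, 100, 99, 98, 89, 75, 56, 47, 44, 45, 44, 47, 57, 92, 107, 109, 107, 108, 110, 111, 116, 134, 153, 161, 154, 162, 171, 173, 174, 174, 174, 170, 174, 175, 176, 175]
170 [120, 100, 83, 79, 84, 82, 70, 66, 71, 69, 66, 71, 110, 174, 205, 211, 210, 213, 212, 214, 211, 212, 205, 204, 205, 199, 192, 162, 132, 114, 105, 102, 99, 98, 98, 92, 89, 76, 69, 65, 59, 57, 56, 63, 76, 104, 115, 116, 110, 112, 109, 109, 109, 109, 109, 126, 157, 171, 173, 171, 173, 174, 172, 175, 175, 175, 175, 172]
175 [99, 102, 98, 100, 99, 102, 100, 99, 105, 103, 101, 101, 110, 126, 135, 163, 188, 204, 210, 210, 208, 209, 211, 211, 213, 212, 206, 185, 145, 117, 108, 110, 112, 108, 108, 111, 108, 109, 107, 111, 107, 111, 111, 109, 109, 110, 112, 109, 111, 111, 109, 109, 109, 110, 110, 121, 156, 171, 174, 174, 176, 175, 175, 173, 174, 174, 172, 175]
180 [174, 174, 176, 172, 171, 172, 175, 176, 174, 173, 170, 163, 148, 126, 114, 113, 111, 111, 114, 122, 127, 130, 136, 138, 126, 117, 112, 113, 111, 114, 111, 112, 114, 112, 112, 114, 113, 113, 114, 110, 113, 113, 112, 113, 114, 112, 113, 110, 110, 109, 106, 107, 105, 100, 110, 132, 160, 170, 172, 173, 172, 172, 173, 173, 171, 171, 173, 170]
```

View pics/j.png

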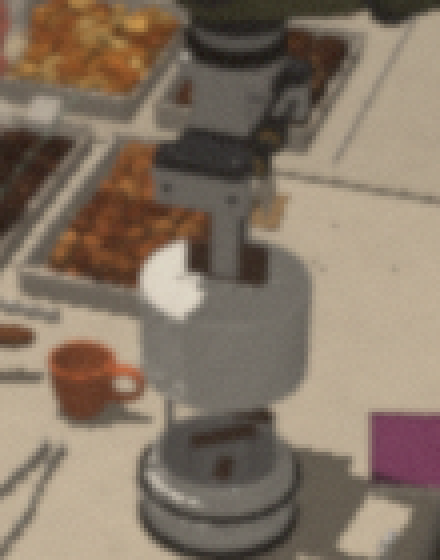

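The lid hangs level, with its centre column (296) on the canister axis. I'll lower it until it makes contact.

```bash
python3 -m pendant '[[[0.05,0.08,-2],0],[[0,0,-2],0],[[0,0,-2],0],[[0,0,-1.2],0],[[0,0,-0.8],0],[[0,0,0],0],[[0,0,0],0]]'
python3 -m pendant '[[[0,0,-0.3],0],[[0,0,-0.3],0],[[0,0,-0.3],0],[[0,0,0],0],[[0,0,0],0]]'
python3 -m pendant '[[[0,0,-0.3],0],[[0,0,0],0],[[0,0,0],0]]'
```

```text
time_s: 24.32
ee_pos: [0.4996, -0.0275, 0.1567]
eef_rot: [-3.142, -0.0, -0.01]
force: [-0.0, -0.3, -2.4]
grip_width: 0.016
grip_force: 50.0
time_s: 24.73
ee_pos: [0.4995, -0.0271, 0.1474]
eef_rot: [-3.142, 0.0, -0.009]
force: [-0.3, -0.6, -2.6]
grip_width: 0.0154
grip_force: 50.0
time_s: 24.98
ee_pos: [0.4994, -0.0271, 0.1443]
eef_rot: [-3.142, 0.0, -0.009]
force: [0.4, 0.8, -2.6]
grip_width: 0.0154
grip_force: 50.0
```

```bash
python3 -m pendant '[[[0,0,-0.2],0],[[0,0,0],0],[[0,0,0],0]]' | egrep 'pos|force'
python3 -m pendant '[[[0,0,-0.2],0],[[0,0,0],0],[[0,0,0],0]]'| egrep 'pos|force'
python3 -m pendant '[[[0,0,-0.2],0],[[0,0,0],0],[[0,0,0],0]]'| egrep 'pos|force'
```

```text
ee_pos: [0.4994, -0.0271, 0.1424]
force: [0.1, 0.3, -2.0]
grip_force: 50.0
ee_pos: [0.4994, -0.0271, 0.1404]
force: [-1.2, -0.7, -2.6]
grip_force: 50.0
ee_pos: [0.4994, -0.0271, 0.1383]
force: [-0.7, -0.5, -2.1]
grip_force: 50.0
```

```bash
python3 -m pendant '[[[0,0,-0.2],0],[[0,0,0],0],[[0,0,0],0]]' | egrep 'pos|force'
python3 -m pendant '[[[0,0,-0.15],0],[[0,0,0],0],[[0,0,0],0]]'| egrep 'pos|force'
python3 -m pendant '[[[0,0,-0.15],0],[[0,0,0],0],[[0,0,0],0]]'| egrep 'pos|force'
```

```text
ee_pos: [0.4994, -0.0271, 0.1363]
force: [-0.3, -0.3, -2.2]
grip_force: 50.0
ee_pos: [0.4996, -0.0272, 0.1357]
force: [-3.6, -0.6, 7.0]
grip_force: 50.0
ee_pos: [0.4999, -0.0272, 0.1355]
force: [-9.8, 0.9, 21.7]
grip_force: 50.0
```

Contact with the lid's origin at about 48.7 mm, so the lugs are on the ridges. Now I'll turn back counterclockwise, following the ridge slope up.

```bash
python3 -m pendant '[[[-0.03,0,0.15],0],[[0,0,0],0]]' - 60 | egrep 'pos|force'
python3 -m pendant '[[[0,0,0.04],0.1],[[0,0,0.04],0.1],[[0,0,0.04],0.1],[[0,0,0],0]]'| egrep 'pos|rot|force'
python3 -m pendant '[[[0,0,0.04],0.1],[[0,0,0.03],0.1],[[0,0,0.03],0.1],[[0,0,0],0]]'| egrep 'pos|rot|force'
```

```text
ee_pos: [0.4995, -0.0272, 0.1357]
force: [-2.0, 0.8, 8.1]
grip_force: 60.0
ee_pos: [0.4995, -0.0276, 0.1368]
eef_rot: [3.14, -0.001, 0.297]
force: [-2.5, -4.4, 7.6]
grip_force: 60.0
ee_pos: [0.4996, -0.0279, 0.1379]
eef_rot: [3.14, -0.0, 0.597]
force: [-1.5, -5.8, 8.4]
grip_force: 60.0
```

```bash
python3 -m pendant '[[[0,0,0.04],0.1],[[0,0,0.03],0.1],[[0,0,0.03],0.1],[[0,0,0],0]]'| egrep 'pos|rot|force'
python3 -m pendant '[[[0,0,0.04],0.1],[[0,0,0.03],0.1],[[0,0,0],0]]'| egrep 'pos|rot|force'
python3 -m pendant '[[[0,0,0.03],0.1],[[0,0,0],0]]'| egrep 'pos|rot|force'
```

```text
ee_pos: [0.4999, -0.0282, 0.139]
eef_rot: [3.139, 0.0, 0.897]
force: [-0.5, -7.3, 6.7]
grip_force: 60.0
ee_pos: [0.5, -0.0281, 0.1397]
eef_rot: [3.138, 0.0, 1.096]
force: [0.4, -6.6, 7.0]
grip_force: 60.0
ee_pos: [0.5002, -0.0283, 0.1402]
eef_rot: [3.138, 0.001, 1.196]
force: [-0.0, -8.9, 8.2]
grip_force: 60.0
```

```bash
python3 -m pendant '[[[0,-0.05,0.03],0.1],[[0,0,0],0]]'| egrep 'pos|rot|force'
python3 -m pendant '[[[0,0,0],0.1],[[0,0,0],0]]'| egrep 'pos|rot|force'
python3 -m pendant '[[[0,0,0],0.1],[[0,0,0],0]]'| egrep 'pos|rot|force'
```

```text
ee_pos: [0.5001, -0.0288, 0.1405]
eef_rot: [3.138, 0.001, 1.296]
force: [0.2, -7.7, 6.6]
grip_force: 60.0
ee_pos: [0.5002, -0.0286, 0.1404]
eef_rot: [3.138, 0.001, 1.396]
force: [2.7, -5.3, 5.3]
grip_force: 60.0
ee_pos: [0.5004, -0.0282, 0.14]
eef_rot: [3.138, 0.001, 1.497]
force: [4.6, -2.6, 0.0]
grip_force: 60.1
```

```bash
python3 -m pendant '[[[-0.03,0,-0.05],0.1],[[0,0,0],0]]'| egrep 'pos|rot|force'
python3 -m pendant '[[[0,0,-0.2],0],[[0,0,0],0]]'| egrep 'pos|rot|force'
python3 -m pendant '[[[0,0,-0.2],0],[[0,0,0],0]]'| egrep 'pos|rot|force'
```

```text
ee_pos: [0.5003, -0.0282, 0.1394]
eef_rot: [3.138, 0.001, 1.597]
force: [6.8, -2.9, -1.6]
grip_force: 60.1
ee_pos: [0.5004, -0.0284, 0.1373]
eef_rot: [3.137, 0.002, 1.591]
force: [8.1, -5.3, -2.7]
grip_force: 60.0
ee_pos: [0.5004, -0.0285, 0.1354]
eef_rot: [3.137, 0.002, 1.591]
force: [5.7, -5.3, -1.3]
grip_force: 60.0
```

```bash
python3 -m pendant '[[[0.03,-0.03,-0.2],0],[[0,0,0],0]]'| egrep 'pos|rot|force'
python3 -m pendant '[[[0,0,-0.15],0],[[0,0,0],0]]'| egrep 'pos|rot|force'
python3 -m pendant '[[[0,0,-0.1],0],[[0,0,0],0],[[0,0,0],0]]'| egrep 'pos|rot|force'
```

```text
ee_pos: [0.5005, -0.0287, 0.1333]
eef_rot: [3.138, 0.002, 1.591]
force: [5.7, -4.8, -0.4]
grip_force: 60.0
ee_pos: [0.5006, -0.0287, 0.132]
eef_rot: [3.138, 0.002, 1.591]
force: [5.0, -5.0, -1.7]
grip_force: 60.0
ee_pos: [0.5007, -0.0288, 0.1313]
eef_rot: [3.137, 0.002, 1.591]
force: [4.3, -5.8, 3.2]
grip_force: 60.0
```

The lid has dropped over the thread start and rests on the seal (origin about 44.3 mm). I'll screw it down clockwise.

```bash
python3 -m pendant '[[[0,0,0],-0.1],[[0,0,0],-0.1],[[0,0,0],-0.1],[[0,0,0],0]]'| egrep 'pos|rot|force'
python3 -m pendant '[[[0,0,0],-0.1],[[0,0,-0.02],-0.1],[[0,0,-0.03],-0.1],[[0,0,0],0]]'| egrep 'pos|rot|force'
```

```text
ee_pos: [0.5003, -0.0288, 0.131]
eef_rot: [3.138, 0.001, 1.285]
force: [4.1, -6.1, 1.8]
grip_force: 60.0
ee_pos: [0.5, -0.0286, 0.1304]
eef_rot: [3.139, -0.0, 0.985]
force: [2.9, -6.2, 2.4]
grip_force: 60.0
```

```bash
python3 -m pendant '[[[0,0,-0.03],-0.1],[[0,0,-0.03],-0.1],[[0,0,0],0]]'| egrep 'pos|rot|force'; python3 -c "
from station import ctrl;print(ctrl.get_obs()['moment'])"
```

```text
ee_pos: [0.4998, -0.0285, 0.1297]
eef_rot: [3.139, -0.0, 0.786]
force: [1.2, -5.3, 2.7]
grip_force: 60.0
[-1.26686601 -0.42284216 -0.10118086]
```

```bash
python3 -m pendant '[[[0,0,-0.03],-0.1],[[0,0,-0.03],-0.1],[[0,0,0],0]]'| egrep 'pos|rot|force'; python3 -c "
from station import ctrl;print(ctrl.get_obs()['moment'])"
python3 -m pendant '[[[0,0,-0.03],-0.1],[[0,0,-0.03],-0.1],[[0,0,0],0]]'| egrep 'pos|rot|force'; python3 -c "
from station import ctrl;print(ctrl.get_obs()['moment'])"
```

```text
ee_pos: [0.4996, -0.0282, 0.129]
eef_rot: [3.14, -0.001, 0.588]
force: [0.8, -4.3, 3.2]
grip_force: 60.0
[-0.80307405 -0.28441475 -0.13107205]
ee_pos: [0.4995, -0.028, 0.1284]
eef_rot: [3.141, -0.001, 0.391]
force: [0.6, -2.0, 4.7]
grip_force: 60.0
[-0.44791662 -0.2360125  -0.05562443]
```

```bash
for i in 1; do python3 -m pendant '[[[0,0,-0.02],-0.08],[[0,0,-0.02],-0.08],[[0,0,0],0]]'| egrep 'pos|rot|force'; python3 -c "
from station import ctrl;print(ctrl.get_obs()['moment'])"; done
python3 -m pendant '[[[0,0,-0.02],-0.06],[[0,0,0],-0.04],[[0,0,0],0]]'| egrep 'pos|rot|force'; python3 -c "
from station import ctrl;print(ctrl.get_obs()['moment'])"
```

```text
ee_pos: [0.4994, -0.0278, 0.128]
eef_rot: [3.142, -0.001, 0.234]
force: [0.6, -0.0, 4.7]
grip_force: 60.0
[-0.11291193 -0.15415235  0.01940294]
ee_pos: [0.4993, -0.0277, 0.1278]
eef_rot: [-3.141, -0.0, 0.136]
force: [-0.8, 0.0, 5.4]
grip_force: 60.0
[ 0.03823215 -0.06684569  0.05062782]
```

```bash
python3 -m pendant '[[[0,0,0],-0.05],[[0,0,0],-0.05],[[0,0,0],0]]'| egrep 'pos|rot|force'; python3 -c "
from station import ctrl;print(ctrl.get_obs()['moment'])"
python3 -m pendant '[[[0,0,0],-0.04],[[0,0,0],-0.04],[[0,0,0],0]]'| egrep 'pos|rot|force'; python3 -c "
from station import ctrl;print(ctrl.get_obs()['moment'])"
```

```text
ee_pos: [0.4993, -0.0277, 0.1277]
eef_rot: [-3.141, -0.0, 0.036]
force: [0.8, -0.0, 5.4]
grip_force: 60.0
[-0.00418682 -0.05623828  0.13198676]
ee_pos: [0.4993, -0.0277, 0.1278]
eef_rot: [-3.141, -0.0, -0.043]
force: [-0.3, 1.2, 5.6]
grip_force: 60.3
[0.17772612 0.07699289 0.64522062]
```

The firm stop is reached: 0.65 N m, with the lid's origin at about 41 mm. I'll release, retreat and check.

```bash
python3 -m pendant '[[[0,0,0],-0.01],[[0,0,0],0],[[0,0,0],0]]'| egrep 'rot|force'
python3 -m pendant '[[[0,0,0],0],[[0,0,0],0],[[0,0,0],0],[[0,0,0],0]]' 0.4 | egrep 'pos|rot|width'
python3 -m pendant '[[[0,0,1],0],[[0,0,2],0],[[0,0,2],0],[[0,0,2],0],[[0,0,2],0],[[-2,-2,2],0],[[-2,-3,0],0],[[-2,-4,0],0],[[-1,-4,0],0],[[0,-4,0],0],[[0,-4,0],0],[[0,-4,0],0],[[0,-4,0],0],[[0,0,0],0],[[0,0,0],0]]'
python3 - <<'E'
from h import *
np.set_printoptions(precision=4,suppress=True)
d=snap("k");t=d["top"];s=d["side"]
print(brown(t,275,200,310,245,.15),tri(t,brown(t,275,200,310,245,.15)[0],s,brown(s,275,160,320,200,.15)[0]))
a=cv2.resize(t["color"][180:260,230:330,::-1],None,fx=4,fy=4,interpolation=3)
b=cv2.resize(s["color"][150:250,240:330,::-1],None,fx=4,fy=4,interpolation=3)
o=np.zeros((400,760,3),np.uint8);o[:320,:400]=a;o[:,400:]=b;cv2.imwrite("pics/k.png",o)
E
```

```text
eef_rot: [-3.141, -0.0, -0.05]
force: [-1.2, 0.6, 6.1]
grip_force: 60.4
ee_pos: [0.499, -0.0279, 0.1273]
eef_rot: [-3.141, 0.001, -0.057]
grip_width: 0.0365
time_s: 33.9
ee_pos: [0.43, -0.3165, 0.2375]
eef_rot: [-3.141, 0.001, -0.061]
force: [-0.4, -0.5, -0.1]
grip_width: 0.0376
grip_force: 0.0
(array([290.4848, 221.7576]), array([ 0.4991, -0.0272]), array([0.0065, 0.0538]), np.float64(0.000321314474749812)) (array([ 0.5176, -0.0152,  0.2441]), np.float64(0.055020207009926256))
```

View pics/k.png

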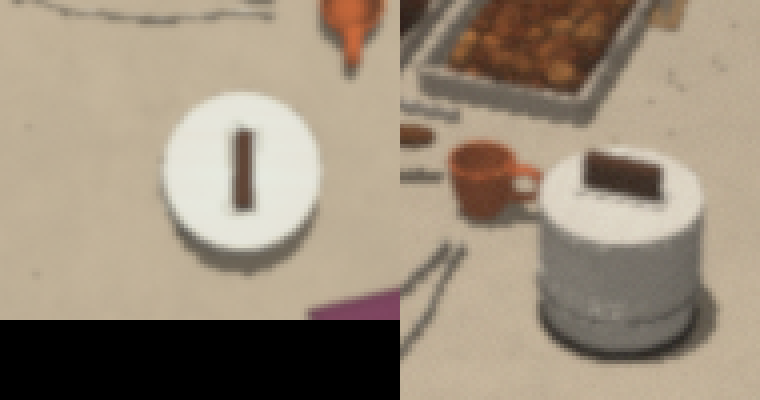

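The lid sits level, centred and closed on the collar, and the bystanders are in place. I'll hand in.

```bash
python3 -c "
from station import ctrl;print(ctrl.hand_in())"
```

```text
the job is handed in; nothing more can be done
None
```

All three cutters on the worktop (30, 60 and 90 mm) are nested on the canister floor, and the lid is screwed down to its firm stop with its origin about 41 mm above the canister's; the job is handed in, but the hand-in gave no verdict.

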